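# Put the toy wrenches away on their peg boards

## Robot

A 6-joint arm with a two-finger parallel gripper is mounted at the origin on the work surface. World frame = base frame: x ahead of the robot, y to its left, z up, the work surface at z = 0. Lengths are in m, angles in rad, forces in N, time in s.
With the tool pointing down it reaches from about 0.3 to 0.775 m from the base axis. Payload 14.6 kg.
Tool frame: the origin (TCP) lies on the centre line of the jaws, within the pads' length; the fingertips stand ctrl.tcp_to_tips ahead of it and the grasp point (between the pads) lies 2 mm behind it (ctrl.tcp_to_tips is the distance from the TCP to the fingertips, in m); z points along the fingers, y is the line along which they close (so a half turn about z gives the same grasp; the last joint's range is limited). The gripper opens to 94 mm and grips with 3 to 60 N. Pads are 16 mm wide; open, the fingers measure 119 mm over their backs; the gripper's body (75 mm by 177 mm) begins 78 mm behind the grasp point.
Start: joints at [1.058, 0.3, 1.521, -0, 1.321, -0.067], TCP at [0.237, 0.496, 0.222] pointing down, gripper open.
Joint ranges: [-3.03, 3.03], [-0.79, 2.21], [0.23, 2.52], [-1.04, 4.18], [0, 3.07], [-2.55, 2.55]. Speed limits (rad/s): [2.22, 2.22, 2.57, 3.14, 3.14, 3.14].

## Interface

Orientations are given as [roll, pitch, yaw] about the fixed x, y, z axes, in that order (R = Rz(yaw) Ry(pitch) Rx(roll)).
In Python, from station import telemetry, viewer, hand_in, ctrl gives the robot as it stands.
- The arm moves only by the tool step_arm, never from a script. Its argument "plan" is a list of rows, each an object of numbers: "dx", "dy", "dz": the shift along the tool's x, y, z scaled (see below); "rx", "ry", "rz": the turn, a rotation vector about the tool's x, y, z scaled (see below); "claw": the closure, from 0 (fully open) to 1 (shut). In form: [{"dx": .., "dy": .., "dz": .., "rx": .., "ry": .., "rz": .., "claw": ..}, ...]. A call has 1 to 10 rows; each row shifts and turns the commanded pose from where the row before left it, along the tool's axes as they then stand; what a row does not reach is not made up. The controller multiplies each number of a shift by 0.1 m and each number of a turn by 90 degrees. A row lasts 1/10 s, in which the tool goes at most 50 mm and 8.59 degrees, less where a joint would pass 70% of its speed; a pose out of reach is approached as far as the arm can. A call with a number of a shift or a turn outside -1 to 1 is refused whole. A call with a gripper value outside its range is refused whole. The fingers move at their own pace and stop on an object; "grip_force" is the grip in N (left out, the last holds). Time passes only in rows, so rows that do not move let the fingers close. It gives the time, the measured TCP pose, the force, the opening and the grip force at its end, in the units of the state.
- telemetry.get_obs(): the state, without advancing time (a new reading comes with each control period).
- viewer.camera(name): name is "scene" or "top" or "wrist"; returns a dict with "img" (480x640x3 uint8, red, green, blue), "z_map" (480x640 float32, m along the optical axis (not along the pixel's ray), 0 where there is no reading), "fx", "fy", "cx", "cy" (pixels), "dist" ([k1, k2, p1, p2, k3] as OpenCV has them; the pictures are not rectified), "R" (3x3) and "t" (3): a world point X has camera coordinates R X + t; the wrist camera has in their place "tool_from_camera" (4x4, takes a point from camera to tool coordinates, whose origin is the TCP and whose axes are the flange's). Camera axes: x right, y down, z forward; pixel columns grow to the right and rows downward; lengths in m; the calibration is good to about 2 mm. A picture is of the moment at which its call begins: read the wrist's pose just before it.
- hand_in(): hands the job in; it is judged then, once.
Trained networks look in a picture, given as the dict that the camera call returned (one of the last four; its "shot" number tells which), for a name from the list of things; names that differ only in an ending like _2 or _b are one class to them, and where a whole thing is asked for, a point or a joint stands for the part that bears it (a point fixed in the world has none). Each returns a list of dicts, best first, with "score" (0 to 1); they miss things now and then, are a little off and sometimes report something else, mostly with a low value. They report only what shows in the picture. A call takes as long as a camera call. They do not tell look-alikes from the thing itself.
- viewer.recognise(target, picture): "rect" ([left, top, right, bottom] in pixels, round what is visible of it).
The state is a dict: "time_s": time; "qpos": joint angles; "joint_vel": joint speeds; "tau": joint torques, N m; "ee_pos": TCP position; "eef_rot": TCP orientation; "force": force on the tool from outside, world axes, zero at the start; "moment": the same for the moment, N m; "grip_width": finger opening in m; "grip_force": force on a finger pad.
Only numpy, scipy, OpenCV 4.12 (cv2) and the standard library are available. Lean on these libraries where they do the work, as an engineer would, in place of code of your own. Each camera call takes 0.05 s, during which the arm holds its last target. There are 200 camera calls.

## Task

Pick out the three wooden toy wrenches and put each one away on the flat birch peg board of its own size: the short wrench on the short board, the medium one on the medium board and the long one on the long board, lying flat on the plate inside the fence of dowel pegs. Leave the hammer, the screwdriver and the spatula where they lie.

Things in the scene. Friction and masses are not known exactly. Their poses are not given: they have to be found in the camera images.
- wrench_short: short wooden toy wrench: plain pale wood, open jaws at both ends, 96 mm long, 14 mm thick, lying flat on the table. Straight handle 16 mm wide in the middle (40 mm of it free between the heads), heads 34 mm wide and 28 mm long. Origin: centre of the underside; x along the handle (both ends alike), z up. About 30 g.
- wrench_medium: medium wooden toy wrench: plain pale wood, open jaws at both ends, 126 mm long, 14 mm thick, lying flat on the table. Straight handle 16 mm wide in the middle (70 mm of it free between the heads), heads 34 mm wide and 28 mm long. Origin: centre of the underside; x along the handle (both ends alike), z up. About 40 g.
- wrench_long: long wooden toy wrench: plain pale wood, open jaws at both ends, 156 mm long, 14 mm thick, lying flat on the table. Straight handle 16 mm wide in the middle (100 mm of it free between the heads), heads 34 mm wide and 28 mm long. Origin: centre of the underside; x along the handle (both ends alike), z up. About 50 g.
- board_short: short flat birch peg board, fixed: plate 156 x 82 x 12 mm (berth floor 12 mm up) with six upright dowel pegs, 10 mm thick, 22 mm high above the plate, fencing the short wrench's berth, 120 x 50 mm clear. Origin: centre of underside; x along its length, z up. Pegs at x = +-65, y = 0 and x = +-34, y = +-30 mm; none beside its middle.
- board_medium: medium flat birch peg board, fixed: plate 186 x 82 x 12 mm (berth floor 12 mm up) with six upright dowel pegs, 10 mm thick, 22 mm high above the plate, fencing the medium wrench's berth, 150 x 50 mm clear. Origin: centre of underside; x along its length, z up. Pegs at x = +-80, y = 0 and x = +-49, y = +-30 mm; none beside its middle.
- board_long: long flat birch peg board, fixed: plate 216 x 82 x 12 mm (berth floor 12 mm up) with six upright dowel pegs, 10 mm thick, 22 mm high above the plate, fencing the long wrench's berth, 180 x 50 mm clear. Origin: centre of underside; x along its length, z up. Pegs at x = +-95, y = 0 and x = +-64, y = +-30 mm; none beside its middle.
- hammer: wooden toy hammer lying on the table, to be left alone: 129 mm long, 26 mm high, head a 62 mm wide cross cylinder. Origin: underside, about the middle of its length; x towards the head.
- screwdriver: yellow toy screwdriver with a grey blade lying on the table, to be left alone: 140 mm long, 24 mm thick. Origin: underside, about mid-length; x towards the blade tip.
- spatula: aluminium mini spatula lying on the table, to be left alone: 130 mm long, blade 42 mm wide, 8 mm high. Origin: underside, where handle meets blade; x towards the blade.
Things that resemble listed ones, but are neither listed nor needed, are in the scene too. What is shaped like the wrench_short but orange, purple or red is not meant.

How it is judged:
By the outcome, as a careful person would: the job done as asked, in the order asked, and still so for the second after the job is handed in, with the robot touching nothing.
It also fails if it takes over 91 s, if anything falls off the work surface, if the arm or the gripper's body presses on something with over 40 N, if the wrist force passes 120 N, or if a joint passes its speed limit or range.

## Working session

There is one attempt and no reset: what is moved stays moved. The work goes in short steps, Python scripts to look and compute and a tool call to move; the robot and the scene stay as the last step left them, time stands still between calls to the robot, and variables do not carry over. Pictures are saved under pics/ and viewed, at most 14 in all, crops included, and the job is handed in when it is done.

Besides the shell and the picture viewer there is one more tool, called after "Emit:" as a command line: name --argument value ..., lists and objects as JSON in quotes. step_arm: Moves the arm, as the interface text tells. Shifts and turns lie within -1 to 1; 1 stands for 0.1 m of shift or 90 degrees of turn. Its arguments: {"type":"object","properties":{"plan":{"type":"array"},"grip_force":{"type":"number"}},"required":["plan"]}

```bash
mkdir -p pics; ls
python3 - <<'E'
from station import telemetry, viewer, ctrl
import cv2, pickle
o=telemetry.get_obs(); print(o['time_s'],o['ee_pos'],o['eef_rot'],o['grip_width'],ctrl.tcp_to_tips)
d={}
for n in ['top','scene']:
    p=viewer.camera(n); d[n]=p
    cv2.imwrite(f'pics/{n}0.png',cv2.cvtColor(p['img'],cv2.COLOR_RGB2BGR))
    for t in ['wrench_short','wrench_medium','wrench_long','board_short','board_medium','board_long','hammer','screwdriver','spatula']:
        print(n,t,[(r['score'],[int(v) for v in r['rect']]) for r in viewer.recognise(t,p)][:4])
pickle.dump(d,open('d0.pkl','wb'))
E
```

```text
pics
0.0 [0.23704899 0.49603785 0.22190596] [-3.14048734e+00 -9.31222952e-05  2.69573738e+00] 0.0938262876715768 0.017
top wrench_short [(0.96, [302, 258, 322, 305]), (0.82, [233, 125, 274, 163]), (0.77, [460, 356, 486, 405]), (0.64, [166, 365, 210, 388])]
top wrench_medium [(0.96, [158, 258, 178, 319])]
top wrench_long [(0.96, [226, 255, 261, 328])]
top board_short [(0.8, [157, 176, 231, 214]), (0.28, [308, 135, 367, 155])]
top board_medium [(0.92, [379, 177, 470, 222])]
top board_long [(0.69, [300, 257, 322, 304]), (0.55, [260, 178, 365, 229])]
top hammer [(0.64, [441, 272, 479, 333]), (0.38, [379, 177, 469, 223])]
top screwdriver [(0.73, [367, 262, 387, 326]), (0.32, [441, 271, 479, 335])]
top spatula [(0.78, [308, 135, 365, 156])]
scene wrench_short [(0.92, [319, 220, 358, 252]), (0.66, [312, 256, 426, 326]), (0.59, [446, 294, 485, 337]), (0.58, [383, 147, 422, 161])]
scene wrench_medium [(0.87, [435, 177, 478, 211])]
scene wrench_long [(0.92, [383, 182, 406, 236])]
scene board_short [(0.75, [443, 233, 523, 280])]
scene board_medium [(0.76, [200, 295, 305, 354])]
scene board_long [(0.96, [312, 254, 426, 328])]
scene hammer [(0.97, [174, 232, 206, 279])]
scene screwdriver [(0.86, [260, 220, 276, 268])]
scene spatula [(0.76, [345, 334, 416, 360])]
```

View pics/top0.png

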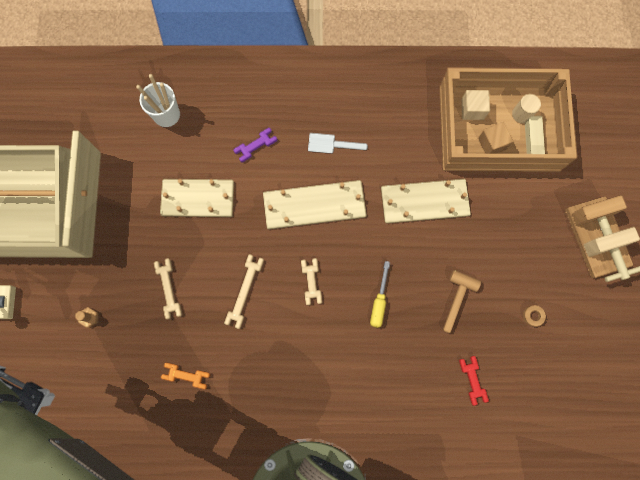

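```bash
cat > h.py <<'E'
import numpy as np, cv2, pickle
def topos(p,u,v,z):
    "pixel -> world point on plane z (fixed camera)"
    K=np.array([[p['fx'],0,p['cx']],[0,p['fy'],p['cy']],[0,0,1]])
    uv=np.array([np.ravel(u),np.ravel(v)],float).T[:,None]
    n=cv2.undistortPoints(uv,K,np.array(p['dist']))[:,0]
    R,t=np.array(p['R']),np.array(p['t'])
    r=np.c_[n,np.ones(len(n))]@R; c=-R.T@t
    return c+r*((z-c[2])/r[:,2])[:,None]
def cloud(p):
    "per-pixel world points from depth"
    K=np.array([[p['fx'],0,p['cx']],[0,p['fy'],p['cy']],[0,0,1]])
    v,u=np.mgrid[:480,:640]
    n=cv2.undistortPoints(np.stack([u.ravel(),v.ravel()],1).astype(float)[:,None],K,np.array(p['dist']))[:,0]
    z=p['z_map'].ravel()
    c=np.c_[n*z[:,None],z]
    return ((c-np.array(p['t']))@np.array(p['R'])).reshape(480,640,3)
E
python3 - <<'E'
from h import *
d=pickle.load(open('d0.pkl','rb')); p=d['top']; C=cloud(p)
rects={'ws?':[302,258,322,305],'wm':[158,258,178,319],'wl':[226,255,261,328],'a':[233,125,274,163],'b':[460,356,486,405],'c':[166,365,210,388],'bs':[157,176,231,214],'bm':[379,177,470,222],'bl':[260,178,365,229]}
for k,(l,t,r,b) in rects.items():
    q=C[t-3:b+4,l-3:r+4]; im=p['img'][t-3:b+4,l-3:r+4]
    m=q[...,2]>0.007; P=q[m]
    rc=cv2.minAreaRect(P[:,:2].astype(np.float32)*1000)
    print(k,len(P),'zmed',np.round(np.median(P[:,2]),4),'rect mm',np.round(rc[0],1),np.round(rc[1],1),round(rc[2],1),'col',np.median(im[m],0))
E
```

```text
ws? 479 zmed 0.0137 rect mm [389.8  -8.5] [215.9  33.9] 7.1 col [242. 215. 167.]
wm 598 zmed 0.0131 rect mm [349.9 185.7] [404.2 108.8] 55.8 col [234. 207. 159.]
wl 729 zmed 0.0134 rect mm [394.9  60.1] [216.7 159.6] 68.8 col [247. 220. 171.]
a 462 zmed 0.013 rect mm [545.7  41.7] [530.1  99.2] 22.1 col [158.  90. 188.]
b 536 zmed 0.0135 rect mm [ 240.  -187.8] [ 98.4 347.3] 2.6 col [225.  67.  62.]
c 528 zmed 0.0136 rect mm [253.7 145.2] [ 52.4 315.1] 0.5 col [238.  155.5  73. ]
bs 2507 zmed 0.0121 rect mm [513.5 122. ] [511.6 160.1] 47.4 col [244. 227. 180.]
bm 3096 zmed 0.0122 rect mm [ 519.2 -135.4] [174.  506.7] 43.6 col [237. 221. 174.]
bl 3558 zmed 0.0121 rect mm [483.3 -24.4] [396.9 215.9] 7.7 col [245. 228. 181.]
```

The top view shows three pale wrenches: medium at (167,288), long at (244,291) and short at (312,281). The short-shaped look-alikes are purple (256,145), orange (186,376) and red (474,380), so the pale one at (312,281) is the short wrench. Boards: short (198,198), long (315,204), medium (426,200).

Run:
```python
from h import *
d=pickle.load(open('d0.pkl','rb')); p=d['top']; C=cloud(p); 
rects={'ws':[302,258,322,305],'wm':[156,258,180,319],'wl':[226,255,263,328],'bs':[157,176,236,218],'bm':[379,177,472,222],'bl':[260,178,367,229]}
for k,(l,t,r,b) in rects.items():
    sl=np.s_[t-4:b+5,l-4:r+5]
    q=C[sl]; z=p['z_map'][sl]
    m=((z>0)&(q[...,2]>0.006)&(q[...,2]<(0.018 if k[0]=='b' else .022))).astype(np.uint8)
    n,lab,st,_=cv2.connectedComponentsWithStats(m)
    m=lab==1+np.argmax(st[1:,4]); P=q[m]
    rc=cv2.minAreaRect(P[:,:2].astype(np.float32)*1000)
    X=P[:,:2]-P[:,:2].mean(0); w,V=np.linalg.eigh(X.T@X); a=np.degrees(np.arctan2(V[1,1],V[0,1]))
    print(k,len(P),'z',np.round(np.median(P[:,2]),4),'rect mm',np.round(rc[0],1),np.round(rc[1],1),round(rc[2],1),'mean',np.round(P[:,:2].mean(0)*1000,1),'axis deg',round(a%180,1))
    if k[0]=='b':
        pm=(z>0)&(q[...,2]>0.025)&(q[...,2]<.045)
        n,lab,st,ce=cv2.connectedComponentsWithStats(pm.astype(np.uint8))
        print('  pegs',[(int(st[i,4]),*np.round(q[lab==i].mean(0)*1000,0).astype(int).tolist()) for i in range(1,n) if st[i,4]>3])
im=p['img'][240:345,140:340]
cv2.imwrite('pics/crop0.png',cv2.cvtColor(cv2.resize(im,None,fx=4,fy=4,interpolation=cv2.INTER_CUBIC),cv2.COLOR_RGB2BGR))
```

```text
ws 478 z 0.0136 rect mm [449.   -1.1] [96.5 33.9] 7.1 mean [448.6  -1.2] axis deg 7.2
wm 595 z 0.0131 rect mm [431.5 302.4] [124.7  35. ] 14.8 mean [431.7 301.5] axis deg 14.9
wl 721 z 0.0133 rect mm [427.5 140.6] [ 34.5 156.2] 72.3 mean [426.6 140.4] axis deg 162.2
bs 2367 z 0.0118 rect mm [631.4 249.7] [155.7  83.5] 89.3 mean [630.4 248.4] axis deg 89.8
  pegs [(22, 662, 282, 32), (20, 660, 216, 33), (19, 632, 313, 33), (19, 631, 186, 32), (19, 602, 282, 32), (20, 601, 216, 33)]
bm 2956 z 0.0119 rect mm [ 627.8 -247.3] [ 83.5 190.3] 5.5 mean [ 626.5 -247.3] axis deg 95.6
  pegs [(21, 662, -294, 33), (18, 652, -196, 34), (21, 635, -328, 32), (19, 620, -168, 32), (22, 602, -300, 33), (19, 592, -202, 33)]
bl 3457 z 0.0118 rect mm [617.5  -6.8] [ 85.1 217.2] 7.5 mean [616.9  -6. ] axis deg 97.6
  pegs [(17, 656, -66, 33), (18, 639, 61, 34), (20, 630, -100, 33), (19, 604, 88, 33), (22, 596, -73, 32), (19, 579, 53, 32)]
```

View pics/crop0.png

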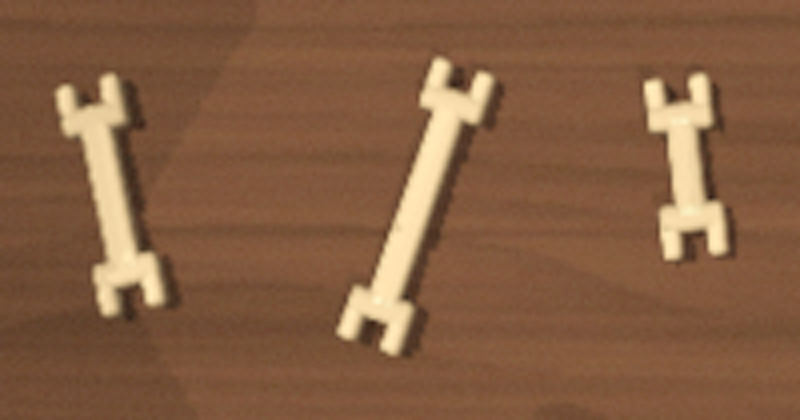

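The crop confirms three plain pale wrenches whose measured lengths (125, 156 and 96 mm) match the descriptions. I'll do the short wrench first.

```bash
cat > go.py <<'E'
import sys, numpy as np
from station import telemetry
# usage: go.py x y z yaw_deg (mm) [translate_yaw] : totals in tool units for the final yaw frame
o=telemetry.get_obs(); p=o['ee_pos']*1000; yaw=np.degrees(o['eef_rot'][2])
x,y,z,ty=map(float,sys.argv[1:5]); dyaw=(ty-yaw+180)%360-180
print('t',round(o['time_s'],2),'pos',p.round(1),'yaw',round(yaw,1),'rp',np.round(o['eef_rot'][:2],3),'w',round(o['grip_width']*1000,1),'q6',o['qpos'][5].round(2),'F',np.round(o['force'],1))
d=np.array([x,y,z])-p
for nm,a in (('at target yaw',ty),('at current yaw',yaw)):
    c,s=np.cos(np.radians(a)),np.sin(np.radians(a))
    v=np.array([d[0]*c+d[1]*s,d[0]*s-d[1]*c,-d[2]])/100
    n=int(np.ceil(np.linalg.norm(v)/.45)); print(nm,'total',v.round(3),'rows',n,'per row',(v/max(n,1)).round(3))
n=int(np.ceil(abs(dyaw)/8.4)); print('rz total',round(-dyaw/90,3),'rows',n,'per row',round(-dyaw/90/max(n,1),4))
E
python3 go.py 449 -1 120 187.2
```

```text
t 1.0 pos [237.1 496.2 222.5] yaw 154.5 rp [-3.142  0.   ] w 94.0 q6 -0.07 F [ 0.5 -0.7  0.8]
at target yaw total [-1.479 -5.199  1.025] rows 13 per row [-0.114 -0.4    0.079]
at current yaw total [-4.055 -3.573  1.025] rows 13 per row [-0.312 -0.275  0.079]
rz total -0.364 rows 4 per row -0.0909
```

Emit:
step_arm --plan '[{"rz":-0.091,"claw":0.3},{"rz":-0.091,"claw":0.3},{"rz":-0.091,"claw":0.3},{"rz":-0.091,"claw":0.3},{"dx":-0.114,"dy":-0.4,"dz":0.079,"claw":0.3},{"dx":-0.114,"dy":-0.4,"dz":0.079,"claw":0.3},{"dx":-0.114,"dy":-0.4,"dz":0.079,"claw":0.3},{"dx":-0.114,"dy":-0.4,"dz":0.079,"claw":0.3},{"dx":-0.114,"dy":-0.4,"dz":0.079,"claw":0.3},{"dx":-0.114,"dy":-0.4,"dz":0.079,"claw":0.3}]' --grip_force 15

```text
$.plan[0]: bad value
```

Emit:
step_arm --plan '[{"dx":-0.114,"dy":-0.4,"dz":0.079,"claw":0.3},{"dx":-0.114,"dy":-0.4,"dz":0.079,"claw":0.3},{"dx":-0.114,"dy":-0.4,"dz":0.079,"claw":0.3},{"dx":-0.114,"dy":-0.4,"dz":0.079,"claw":0.3},{"dx":-0.114,"dy":-0.4,"dz":0.079,"claw":0.3},{"dx":-0.114,"dy":-0.4,"dz":0.079,"claw":0.3},{"dx":-0.114,"dy":-0.4,"dz":0.079,"claw":0.3},{"claw":0.3},{"claw":0.3}]'

```text
$.plan[0]: bad value
```

```bash
python3 go.py 449 -1 19 187.2
python3 - <<'E'
from station import viewer
import cv2
p=viewer.camera('wrist'); cv2.imwrite('pics/w1.png',cv2.cvtColor(p['img'],cv2.COLOR_RGB2BGR))
E
```

```text
t 1.0 pos [237.1 496.2 222.5] yaw 154.5 rp [-3.142  0.   ] w 94.0 q6 -0.07 F [ 0.5 -0.7  0.8]
at target yaw total [-1.479 -5.199  2.035] rows 13 per row [-0.114 -0.4    0.157]
at current yaw total [-4.055 -3.573  2.035] rows 13 per row [-0.312 -0.275  0.157]
rz total -0.364 rows 4 per row -0.0909
```

View pics/w1.png

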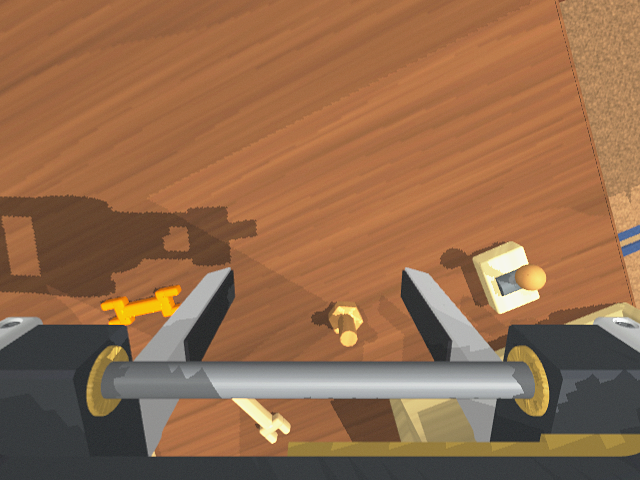

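The plan was refused because every row needs all its keys, so the arm hasn't moved. The wrist picture is still from the start pose: orange look-alike at (140,305), wooden bolt at (345,325). I'll resend full rows.

Emit:
step_arm --plan '[{"dx":0,"dy":0,"dz":0,"rx":0,"ry":0,"rz":-0.091,"claw":0.3},{"dx":0,"dy":0,"dz":0,"rx":0,"ry":0,"rz":-0.091,"claw":0.3},{"dx":0,"dy":0,"dz":0,"rx":0,"ry":0,"rz":-0.091,"claw":0.3},{"dx":0,"dy":0,"dz":0,"rx":0,"ry":0,"rz":-0.091,"claw":0.3},{"dx":-0.114,"dy":-0.4,"dz":0.079,"rx":0,"ry":0,"rz":0,"claw":0.3},{"dx":-0.114,"dy":-0.4,"dz":0.079,"rx":0,"ry":0,"rz":0,"claw":0.3},{"dx":-0.114,"dy":-0.4,"dz":0.079,"rx":0,"ry":0,"rz":0,"claw":0.3},{"dx":-0.114,"dy":-0.4,"dz":0.079,"rx":0,"ry":0,"rz":0,"claw":0.3},{"dx":-0.114,"dy":-0.4,"dz":0.079,"rx":0,"ry":0,"rz":0,"claw":0.3},{"dx":-0.114,"dy":-0.4,"dz":0.079,"rx":0,"ry":0,"rz":0,"claw":0.3}]' --grip_force 15

```text
time_s: 2.05
ee_pos: [0.3355, 0.2652, 0.175]
eef_rot: [3.141, 0.001, -3.015]
force: [0.5, 1.3, 0.4]
grip_width: 0.0656
grip_force: 0.0
```

Emit:
step_arm --plan '[{"dx":-0.114,"dy":-0.4,"dz":0.079,"rx":0,"ry":0,"rz":0,"claw":0.3},{"dx":-0.114,"dy":-0.4,"dz":0.079,"rx":0,"ry":0,"rz":0,"claw":0.3},{"dx":-0.114,"dy":-0.4,"dz":0.079,"rx":0,"ry":0,"rz":0,"claw":0.3},{"dx":-0.114,"dy":-0.4,"dz":0.079,"rx":0,"ry":0,"rz":0,"claw":0.3},{"dx":-0.114,"dy":-0.4,"dz":0.079,"rx":0,"ry":0,"rz":0,"claw":0.3},{"dx":-0.114,"dy":-0.4,"dz":0.079,"rx":0,"ry":0,"rz":0,"claw":0.3},{"dx":-0.114,"dy":-0.4,"dz":0.079,"rx":0,"ry":0,"rz":0,"claw":0.3},{"dx":0,"dy":0,"dz":0,"rx":0,"ry":0,"rz":0,"claw":0.3},{"dx":0,"dy":0,"dz":0,"rx":0,"ry":0,"rz":0,"claw":0.3}]'

```text
time_s: 2.95
ee_pos: [0.4494, -0.0014, 0.1196]
eef_rot: [3.141, -0.001, -3.017]
force: [-0.1, 0.2, 0.2]
grip_width: 0.0655
grip_force: 0.0
```

```bash
python3 go.py 449 -1 19 187.2
python3 - <<'E'
from station import viewer
import cv2
p=viewer.camera('wrist'); cv2.imwrite('pics/w2.png',cv2.cvtColor(p['img'],cv2.COLOR_RGB2BGR))
E
```

```text
t 2.95 pos [449.4  -1.4 119.6] yaw -172.9 rp [ 3.141e+00 -1.000e-03] w 65.5 q6 -1.78 F [-0.1  0.2  0.2]
at target yaw total [0.003 0.005 1.006] rows 3 per row [0.001 0.002 0.335]
at current yaw total [0.003 0.005 1.006] rows 3 per row [0.001 0.002 0.335]
rz total -0.001 rows 1 per row -0.001
```

View pics/w2.png

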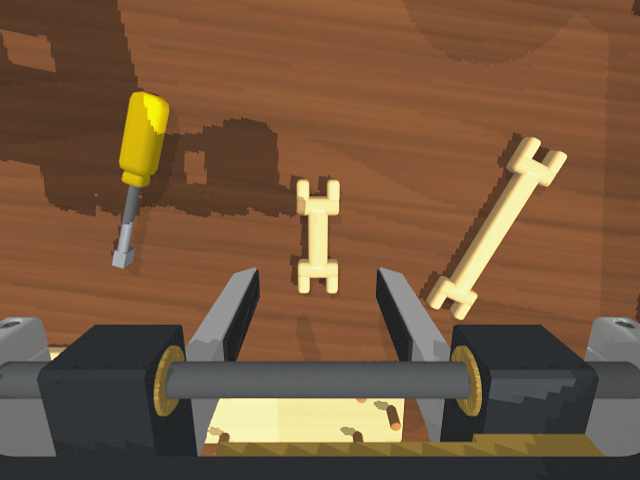

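The short pale wrench at (318,237) lies lengthwise, midway between the fingers. I'll descend and grip it.

Emit:
step_arm --plan '[{"dx":0,"dy":0,"dz":0.3,"rx":0,"ry":0,"rz":0,"claw":0.3},{"dx":0,"dy":0,"dz":0.3,"rx":0,"ry":0,"rz":0,"claw":0.3},{"dx":0,"dy":0,"dz":0.2,"rx":0,"ry":0,"rz":0,"claw":0.3},{"dx":0,"dy":0,"dz":0.1,"rx":0,"ry":0,"rz":0,"claw":0.3},{"dx":0,"dy":0,"dz":0.1,"rx":0,"ry":0,"rz":0,"claw":0.3},{"dx":0,"dy":0,"dz":0,"rx":0,"ry":0,"rz":0,"claw":1},{"dx":0,"dy":0,"dz":0,"rx":0,"ry":0,"rz":0,"claw":1},{"dx":0,"dy":0,"dz":0,"rx":0,"ry":0,"rz":0,"claw":1},{"dx":0,"dy":0,"dz":0,"rx":0,"ry":0,"rz":0,"claw":1},{"dx":0,"dy":0,"dz":0,"rx":0,"ry":0,"rz":0,"claw":1}]' --grip_force 15

```text
time_s: 4.0
ee_pos: [0.4497, -0.0011, 0.0201]
eef_rot: [-3.141, 0.001, -3.016]
force: [0.0, 0.3, -0.2]
grip_width: 0.0288
grip_force: 0.0
```

Emit:
step_arm --plan '[{"dx":0,"dy":0,"dz":0,"rx":0,"ry":0,"rz":0,"claw":1},{"dx":0,"dy":0,"dz":0,"rx":0,"ry":0,"rz":0,"claw":1},{"dx":0,"dy":0,"dz":0,"rx":0,"ry":0,"rz":0,"claw":1},{"dx":0,"dy":0,"dz":0,"rx":0,"ry":0,"rz":0,"claw":1}]'

```text
time_s: 4.4
ee_pos: [0.4496, -0.001, 0.0199]
eef_rot: [-3.142, 0.0, -3.016]
force: [-1.2, -0.5, 3.7]
grip_width: 0.0156
grip_force: 15.0
```

Emit:
step_arm --plan '[{"dx":0,"dy":0,"dz":-0.1,"rx":0,"ry":0,"rz":0,"claw":1},{"dx":0,"dy":0,"dz":-0.2,"rx":0,"ry":0,"rz":0,"claw":1},{"dx":0,"dy":0,"dz":-0.3,"rx":0,"ry":0,"rz":0,"claw":1},{"dx":0,"dy":0,"dz":-0.3,"rx":0,"ry":0,"rz":0,"claw":1},{"dx":0,"dy":0,"dz":0,"rx":0,"ry":0,"rz":0.09,"claw":1},{"dx":0,"dy":0,"dz":0,"rx":0,"ry":0,"rz":0.09,"claw":1},{"dx":0,"dy":0,"dz":0,"rx":0,"ry":0,"rz":0.09,"claw":1},{"dx":0,"dy":0,"dz":0,"rx":0,"ry":0,"rz":0.09,"claw":1},{"dx":0,"dy":0,"dz":0,"rx":0,"ry":0,"rz":0.09,"claw":1},{"dx":0,"dy":0,"dz":0,"rx":0,"ry":0,"rz":0.09,"claw":1}]'

```text
time_s: 5.4
ee_pos: [0.4495, -0.001, 0.1104]
eef_rot: [3.141, 0.0, 2.414]
force: [0.2, 1.0, -0.4]
grip_width: 0.016
grip_force: 15.0
```

Emit:
step_arm --plan '[{"dx":0,"dy":0,"dz":0,"rx":0,"ry":0,"rz":0.09,"claw":1},{"dx":0,"dy":0,"dz":0,"rx":0,"ry":0,"rz":0.09,"claw":1},{"dx":0,"dy":0,"dz":0,"rx":0,"ry":0,"rz":0.09,"claw":1},{"dx":0,"dy":0,"dz":0,"rx":0,"ry":0,"rz":0.09,"claw":1},{"dx":0,"dy":0,"dz":0,"rx":0,"ry":0,"rz":0.09,"claw":1},{"dx":0,"dy":0,"dz":0,"rx":0,"ry":0,"rz":0.09,"claw":1}]'

```text
time_s: 6.0
ee_pos: [0.4495, -0.001, 0.1103]
eef_rot: [3.141, 0.0, 1.565]
force: [-0.3, 0.3, 0.2]
grip_width: 0.0157
grip_force: 15.0
```

```bash
python3 go.py 631.5 249.5 110 89.7
```

```text
t 6.0 pos [449.5  -1.  110.3] yaw 89.7 rp [3.141 0.   ] w 15.7 q6 -0.08 F [-0.3  0.3  0.2]
at target yaw total [2.514 1.807 0.003] rows 7 per row [0.359 0.258 0.   ]
at current yaw total [2.515 1.807 0.003] rows 7 per row [0.359 0.258 0.   ]
rz total -0.0 rows 1 per row -0.0001
```

Emit:
step_arm --plan '[{"dx":0.359,"dy":0.258,"dz":0,"rx":0,"ry":0,"rz":0,"claw":1},{"dx":0.359,"dy":0.258,"dz":0,"rx":0,"ry":0,"rz":0,"claw":1},{"dx":0.359,"dy":0.258,"dz":0,"rx":0,"ry":0,"rz":0,"claw":1},{"dx":0.359,"dy":0.258,"dz":0,"rx":0,"ry":0,"rz":0,"claw":1},{"dx":0.359,"dy":0.258,"dz":0,"rx":0,"ry":0,"rz":0,"claw":1},{"dx":0.359,"dy":0.258,"dz":0,"rx":0,"ry":0,"rz":0,"claw":1},{"dx":0.359,"dy":0.258,"dz":0,"rx":0,"ry":0,"rz":0,"claw":1},{"dx":0,"dy":0,"dz":0,"rx":0,"ry":0,"rz":0,"claw":1},{"dx":0,"dy":0,"dz":0,"rx":0,"ry":0,"rz":0,"claw":1}]'

```text
time_s: 6.9
ee_pos: [0.6297, 0.2507, 0.1094]
eef_rot: [-3.141, 0.0, 1.572]
force: [-0.2, -1.3, 1.1]
grip_width: 0.0156
grip_force: 15.0
```

```bash
python3 go.py 631.5 249.5 34 89.7
python3 - <<'E'
from station import viewer
import cv2
p=viewer.camera('wrist'); cv2.imwrite('pics/w3.png',cv2.cvtColor(p['img'],cv2.COLOR_RGB2BGR))
E
```

```text
t 6.9 pos [629.7 250.7 109.4] yaw 90.1 rp [-3.141  0.   ] w 15.6 q6 0.32 F [-0.2 -1.3  1.1]
at target yaw total [-0.012  0.018  0.754] rows 2 per row [-0.006  0.009  0.377]
at current yaw total [-0.012  0.018  0.754] rows 2 per row [-0.006  0.009  0.377]
rz total 0.004 rows 1 per row 0.0042
```

View pics/w3.png

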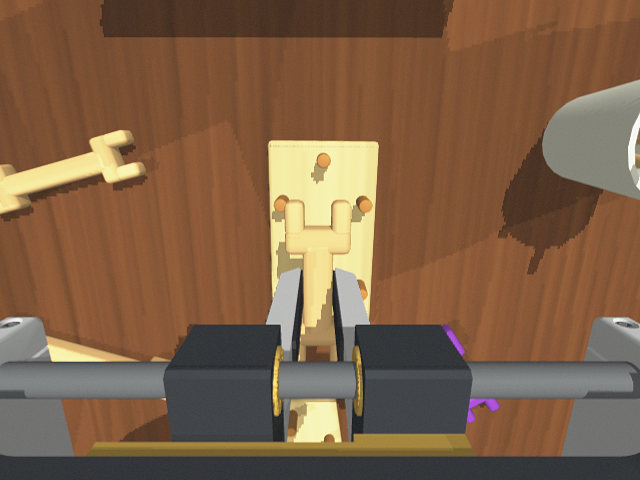

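The wrench is over the short board, aligned with the pegs at (281,204), (364,204) and (323,160). I'll lower and release it.

Emit:
step_arm --plan '[{"dx":-0.012,"dy":0.018,"dz":0.2,"rx":0,"ry":0,"rz":0.004,"claw":1},{"dx":0,"dy":0,"dz":0.2,"rx":0,"ry":0,"rz":0,"claw":1},{"dx":0,"dy":0,"dz":0.15,"rx":0,"ry":0,"rz":0,"claw":1},{"dx":0,"dy":0,"dz":0.1,"rx":0,"ry":0,"rz":0,"claw":1},{"dx":0,"dy":0,"dz":0.1,"rx":0,"ry":0,"rz":0,"claw":1},{"dx":0,"dy":0,"dz":0,"rx":0,"ry":0,"rz":0,"claw":1},{"dx":0,"dy":0,"dz":0,"rx":0,"ry":0,"rz":0,"claw":1}]'

```text
time_s: 7.65
ee_pos: [0.632, 0.2491, 0.0353]
eef_rot: [3.141, -0.0, 1.565]
force: [0.4, -0.0, -0.3]
grip_width: 0.0163
grip_force: 15.0
```

Emit:
step_arm --plan '[{"dx":0,"dy":0,"dz":0,"rx":0,"ry":0,"rz":0,"claw":0.6},{"dx":0,"dy":0,"dz":0,"rx":0,"ry":0,"rz":0,"claw":0.6},{"dx":0,"dy":0,"dz":0,"rx":0,"ry":0,"rz":0,"claw":0.6},{"dx":0,"dy":0,"dz":0,"rx":0,"ry":0,"rz":0,"claw":0.6},{"dx":0,"dy":0,"dz":-0.2,"rx":0,"ry":0,"rz":0,"claw":0.6},{"dx":0,"dy":0,"dz":-0.3,"rx":0,"ry":0,"rz":0,"claw":0.6},{"dx":0,"dy":0,"dz":-0.35,"rx":0,"ry":0,"rz":0,"claw":0.5}]'

```text
time_s: 8.35
ee_pos: [0.6314, 0.2489, 0.1199]
eef_rot: [-3.14, 0.001, 1.565]
force: [0.4, -0.5, -0.5]
grip_width: 0.0429
grip_force: 0.0
```

```bash
python3 go.py 431.5 302 120 14.9;python3 go.py 431.5 302 120 194.9
```

```text
t 8.35 pos [631.4 248.9 119.9] yaw 89.7 rp [-3.14e+00  1.00e-03] w 42.9 q6 0.33 F [ 0.4 -0.5 -0.5]
at target yaw total [-1.795e+00 -1.027e+00 -1.000e-03] rows 5 per row [-0.359 -0.205 -0.   ]
at current yaw total [ 5.190e-01 -2.002e+00 -1.000e-03] rows 5 per row [ 0.104 -0.4   -0.   ]
rz total 0.831 rows 9 per row 0.0923
t 8.35 pos [631.4 248.9 119.9] yaw 89.7 rp [-3.14e+00  1.00e-03] w 42.9 q6 0.33 F [ 0.4 -0.5 -0.5]
at target yaw total [ 1.795e+00  1.027e+00 -1.000e-03] rows 5 per row [ 0.359  0.205 -0.   ]
at current yaw total [ 5.190e-01 -2.002e+00 -1.000e-03] rows 5 per row [ 0.104 -0.4   -0.   ]
rz total -1.169 rows 13 per row -0.09
```

Emit:
step_arm --plan '[{"dx":0.104,"dy":-0.4,"dz":0,"rx":0,"ry":0,"rz":0,"claw":0.3},{"dx":0.104,"dy":-0.4,"dz":0,"rx":0,"ry":0,"rz":0,"claw":0.3},{"dx":0.104,"dy":-0.4,"dz":0,"rx":0,"ry":0,"rz":0,"claw":0.3},{"dx":0.104,"dy":-0.4,"dz":0,"rx":0,"ry":0,"rz":0,"claw":0.3},{"dx":0.104,"dy":-0.4,"dz":0,"rx":0,"ry":0,"rz":0,"claw":0.3},{"dx":0,"dy":0,"dz":0,"rx":0,"ry":0,"rz":0.092,"claw":0.3},{"dx":0,"dy":0,"dz":0,"rx":0,"ry":0,"rz":0.092,"claw":0.3},{"dx":0,"dy":0,"dz":0,"rx":0,"ry":0,"rz":0.092,"claw":0.3},{"dx":0,"dy":0,"dz":0,"rx":0,"ry":0,"rz":0.092,"claw":0.3},{"dx":0,"dy":0,"dz":0,"rx":0,"ry":0,"rz":0.092,"claw":0.3}]'

```text
time_s: 9.35
ee_pos: [0.4322, 0.3024, 0.12]
eef_rot: [3.141, -0.0, 0.836]
force: [0.5, -0.2, -0.1]
grip_width: 0.066
grip_force: 0.0
```

Emit:
step_arm --plan '[{"dx":0,"dy":0,"dz":0,"rx":0,"ry":0,"rz":0.092,"claw":0.3},{"dx":0,"dy":0,"dz":0,"rx":0,"ry":0,"rz":0.092,"claw":0.3},{"dx":0,"dy":0,"dz":0,"rx":0,"ry":0,"rz":0.092,"claw":0.3},{"dx":0,"dy":0,"dz":0,"rx":0,"ry":0,"rz":0.094,"claw":0.3},{"dx":0,"dy":0,"dz":0,"rx":0,"ry":0,"rz":0,"claw":0.3}]'

```text
time_s: 9.85
ee_pos: [0.4322, 0.3024, 0.1199]
eef_rot: [-3.142, -0.0, 0.259]
force: [-0.3, 0.0, 0.1]
grip_width: 0.0658
grip_force: 0.0
```

```bash
python3 go.py 431.5 302 20 14.9
python3 - <<'E'
from station import viewer
import cv2
a=viewer.camera('top')['img'][150:340,130:380]; b=viewer.camera('wrist')['img']
b=cv2.resize(b,(400,300)); a=cv2.resize(a,(400,304))[:300]
cv2.imwrite('pics/w4.png',cv2.cvtColor(cv2.hconcat([a,b]),cv2.COLOR_RGB2BGR))
E
```

```text
t 9.85 pos [432.2 302.4 119.9] yaw 14.8 rp [-3.142 -0.   ] w 65.8 q6 1.85 F [-0.3  0.   0.1]
at target yaw total [-0.007  0.002  0.999] rows 3 per row [-0.002  0.001  0.333]
at current yaw total [-0.007  0.002  0.999] rows 3 per row [-0.002  0.001  0.333]
rz total -0.001 rows 1 per row -0.0009
```

View pics/w4.png

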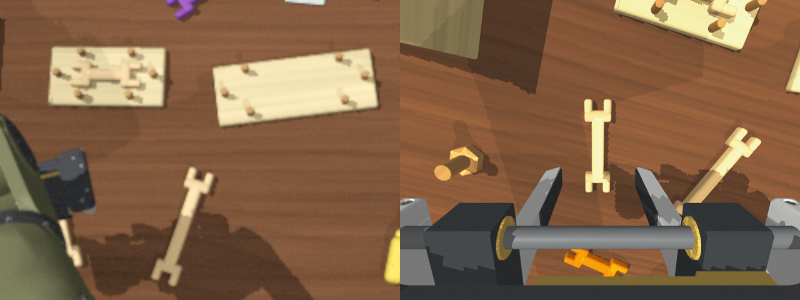

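The left half shows the short wrench lying inside its fence at (107,74). The right half shows the medium wrench at (597,145), aligned between the fingers. I'll grip it.

Emit:
step_arm --plan '[{"dx":0,"dy":0,"dz":0.3,"rx":0,"ry":0,"rz":0,"claw":0.3},{"dx":0,"dy":0,"dz":0.3,"rx":0,"ry":0,"rz":0,"claw":0.4},{"dx":0,"dy":0,"dz":0.2,"rx":0,"ry":0,"rz":0,"claw":0.5},{"dx":0,"dy":0,"dz":0.1,"rx":0,"ry":0,"rz":0,"claw":0.5},{"dx":0,"dy":0,"dz":0.1,"rx":0,"ry":0,"rz":0,"claw":0.5},{"dx":0,"dy":0,"dz":0,"rx":0,"ry":0,"rz":0,"claw":1},{"dx":0,"dy":0,"dz":0,"rx":0,"ry":0,"rz":0,"claw":1},{"dx":0,"dy":0,"dz":0,"rx":0,"ry":0,"rz":0,"claw":1},{"dx":0,"dy":0,"dz":0,"rx":0,"ry":0,"rz":0,"claw":1},{"dx":0,"dy":0,"dz":0,"rx":0,"ry":0,"rz":0,"claw":1}]' --grip_force 15

```text
time_s: 10.95
ee_pos: [0.4324, 0.3025, 0.0204]
eef_rot: [-3.141, -0.001, 0.261]
force: [-0.8, -0.1, 3.8]
grip_width: 0.0157
grip_force: 15.0
```

Emit:
step_arm --plan '[{"dx":0,"dy":0,"dz":0,"rx":0,"ry":0,"rz":0,"claw":1},{"dx":0,"dy":0,"dz":0,"rx":0,"ry":0,"rz":0,"claw":1},{"dx":0,"dy":0,"dz":-0.1,"rx":0,"ry":0,"rz":0,"claw":1},{"dx":0,"dy":0,"dz":-0.2,"rx":0,"ry":0,"rz":0,"claw":1},{"dx":0,"dy":0,"dz":-0.3,"rx":0,"ry":0,"rz":0,"claw":1},{"dx":0,"dy":0,"dz":-0.3,"rx":0,"ry":0,"rz":0,"claw":1}]'

```text
time_s: 11.55
ee_pos: [0.4319, 0.3022, 0.1111]
eef_rot: [3.141, 0.001, 0.261]
force: [0.4, -0.1, -0.1]
grip_width: 0.0157
grip_force: 15.0
```

```bash
python3 go.py 627.3 -248 110 95.5
```

```text
t 11.55 pos [431.9 302.2 111.1] yaw 15.0 rp [3.141e+00 1.000e-03] w 15.7 q6 1.85 F [ 0.4 -0.1 -0.1]
at target yaw total [-5.664  1.418  0.011] rows 13 per row [-0.436  0.109  0.001]
at current yaw total [0.468 5.82  0.011] rows 13 per row [0.036 0.448 0.001]
rz total -0.895 rows 10 per row -0.0895
```

Emit:
step_arm --plan '[{"dx":0,"dy":0,"dz":0,"rx":0,"ry":0,"rz":-0.0895,"claw":1},{"dx":0,"dy":0,"dz":0,"rx":0,"ry":0,"rz":-0.0895,"claw":1},{"dx":0,"dy":0,"dz":0,"rx":0,"ry":0,"rz":-0.0895,"claw":1},{"dx":0,"dy":0,"dz":0,"rx":0,"ry":0,"rz":-0.0895,"claw":1},{"dx":0,"dy":0,"dz":0,"rx":0,"ry":0,"rz":-0.0895,"claw":1},{"dx":0,"dy":0,"dz":0,"rx":0,"ry":0,"rz":-0.0895,"claw":1},{"dx":0,"dy":0,"dz":0,"rx":0,"ry":0,"rz":-0.0895,"claw":1},{"dx":0,"dy":0,"dz":0,"rx":0,"ry":0,"rz":-0.0895,"claw":1},{"dx":0,"dy":0,"dz":0,"rx":0,"ry":0,"rz":-0.0895,"claw":1},{"dx":0,"dy":0,"dz":0,"rx":0,"ry":0,"rz":-0.0895,"claw":1}]'

```text
time_s: 12.55
ee_pos: [0.4321, 0.3023, 0.1103]
eef_rot: [3.141, -0.0, 1.673]
force: [0.9, -0.2, -1.6]
grip_width: 0.0155
grip_force: 15.0
```

```bash
python3 - <<'E'
from h import *
C=cloud(pickle.load(open('d0.pkl','rb'))['top'])
q=C[60:182,430:590].reshape(-1,3); q=q[(q[:,2]>.03)&(q[:,2]<.3)&(q[:,0]>.665)]
print('box x',np.percentile(q[:,0],[0,1,5]),'y',np.percentile(q[:,1],[1,99]),'z',np.percentile(q[:,2],[50,90,99]))
E
python3 go.py 627.3 -248 110 95.5
```

```text
box x [0.6657054  0.69893963 0.69997871] y [-0.54827676 -0.28974183] z [0.06305895 0.0905232  0.09418962]
t 12.55 pos [432.1 302.3 110.3] yaw 95.8 rp [ 3.141 -0.   ] w 15.5 q6 0.44 F [ 0.9 -0.2 -1.6]
at target yaw total [-5.665e+00  1.416e+00  3.000e-03] rows 13 per row [-0.436  0.109  0.   ]
at current yaw total [-5.673e+00  1.382e+00  3.000e-03] rows 13 per row [-0.436  0.106  0.   ]
rz total 0.004 rows 1 per row 0.0038
```

Emit:
step_arm --plan '[{"dx":-0.4,"dy":0.1,"dz":0,"rx":0,"ry":0,"rz":0.004,"claw":1},{"dx":-0.4,"dy":0.1,"dz":0,"rx":0,"ry":0,"rz":0,"claw":1},{"dx":-0.4,"dy":0.1,"dz":0,"rx":0,"ry":0,"rz":0,"claw":1},{"dx":-0.4,"dy":0.1,"dz":0,"rx":0,"ry":0,"rz":0,"claw":1},{"dx":-0.4,"dy":0.1,"dz":0,"rx":0,"ry":0,"rz":0,"claw":1},{"dx":-0.4,"dy":0.1,"dz":0,"rx":0,"ry":0,"rz":0,"claw":1},{"dx":-0.4,"dy":0.1,"dz":0,"rx":0,"ry":0,"rz":0,"claw":1},{"dx":-0.4,"dy":0.1,"dz":0,"rx":0,"ry":0,"rz":0,"claw":1},{"dx":-0.4,"dy":0.1,"dz":0,"rx":0,"ry":0,"rz":0,"claw":1},{"dx":-0.4,"dy":0.1,"dz":0,"rx":0,"ry":0,"rz":0,"claw":1}]'

```text
time_s: 13.55
ee_pos: [0.5682, -0.0887, 0.1104]
eef_rot: [3.141, 0.0, 1.661]
force: [-0.1, 0.7, 0.0]
grip_width: 0.0154
grip_force: 15.0
```

Emit:
step_arm --plan '[{"dx":-0.4,"dy":0.1,"dz":0,"rx":0,"ry":0,"rz":0,"claw":1},{"dx":-0.4,"dy":0.1,"dz":0,"rx":0,"ry":0,"rz":0,"claw":1},{"dx":-0.4,"dy":0.1,"dz":0,"rx":0,"ry":0,"rz":0,"claw":1},{"dx":-0.4,"dy":0.1,"dz":0,"rx":0,"ry":0,"rz":0,"claw":1},{"dx":0,"dy":0,"dz":0,"rx":0,"ry":0,"rz":0,"claw":1},{"dx":0,"dy":0,"dz":0,"rx":0,"ry":0,"rz":0,"claw":1}]'

```text
time_s: 14.15
ee_pos: [0.6217, -0.2432, 0.1097]
eef_rot: [-3.141, -0.0, 1.66]
force: [-0.6, -0.9, -0.8]
grip_width: 0.0163
grip_force: 15.0
```

```bash
python3 go.py 627.3 -248 34 95.5
python3 - <<'E'
from station import viewer
import cv2
p=viewer.camera('wrist'); cv2.imwrite('pics/w5.png',cv2.cvtColor(p['img'],cv2.COLOR_RGB2BGR))
E
```

```text
t 14.15 pos [ 621.7 -243.2  109.7] yaw 95.1 rp [-3.141 -0.   ] w 16.3 q6 -0.52 F [-0.6 -0.9 -0.8]
at target yaw total [-0.053  0.051  0.757] rows 2 per row [-0.027  0.025  0.378]
at current yaw total [-0.053  0.051  0.757] rows 2 per row [-0.026  0.026  0.378]
rz total -0.005 rows 1 per row -0.0046
```

View pics/w5.png

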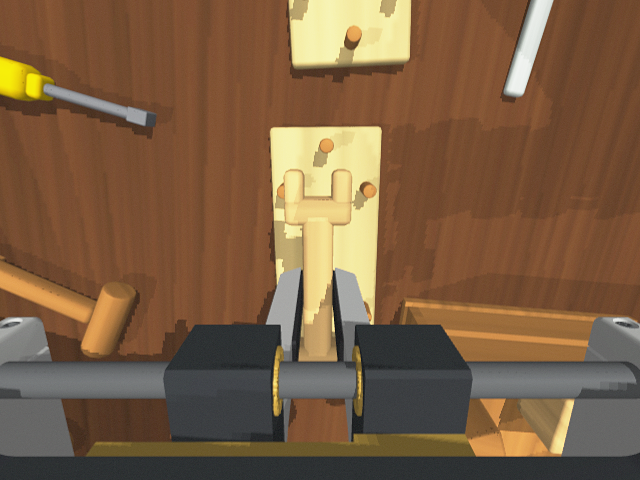

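The medium wrench is over the medium board, a few mm towards the left peg row (pegs at (284,190) and (368,190)). I'll correct that by 5 mm and place it.

Emit:
step_arm --plan '[{"dx":-0.05,"dy":0.05,"dz":0,"rx":0,"ry":0,"rz":-0.005,"claw":1},{"dx":0,"dy":0,"dz":0.2,"rx":0,"ry":0,"rz":0,"claw":1},{"dx":0,"dy":0,"dz":0.2,"rx":0,"ry":0,"rz":0,"claw":1},{"dx":0,"dy":0,"dz":0.15,"rx":0,"ry":0,"rz":0,"claw":1},{"dx":0,"dy":0,"dz":0.1,"rx":0,"ry":0,"rz":0,"claw":1},{"dx":0,"dy":0,"dz":0.1,"rx":0,"ry":0,"rz":0,"claw":1},{"dx":0,"dy":0,"dz":0,"rx":0,"ry":0,"rz":0,"claw":1},{"dx":0,"dy":0,"dz":0,"rx":0,"ry":0,"rz":0,"claw":1}]'

```text
time_s: 15.0
ee_pos: [0.6277, -0.2473, 0.0352]
eef_rot: [3.141, 0.0, 1.669]
force: [0.0, -0.7, -0.3]
grip_width: 0.0159
grip_force: 15.0
```

Emit:
step_arm --plan '[{"dx":0,"dy":0,"dz":0,"rx":0,"ry":0,"rz":0,"claw":0.6},{"dx":0,"dy":0,"dz":0,"rx":0,"ry":0,"rz":0,"claw":0.6},{"dx":0,"dy":0,"dz":0,"rx":0,"ry":0,"rz":0,"claw":0.6},{"dx":0,"dy":0,"dz":0,"rx":0,"ry":0,"rz":0,"claw":0.6},{"dx":0,"dy":0,"dz":-0.2,"rx":0,"ry":0,"rz":0,"claw":0.6},{"dx":0,"dy":0,"dz":-0.3,"rx":0,"ry":0,"rz":0,"claw":0.6},{"dx":0,"dy":0,"dz":-0.35,"rx":0,"ry":0,"rz":0,"claw":0.5}]'

```text
time_s: 15.7
ee_pos: [0.627, -0.2471, 0.1199]
eef_rot: [-3.14, -0.001, 1.668]
force: [0.7, 0.0, 0.4]
grip_width: 0.0426
grip_force: 0.0
```

```bash
python3 go.py 427 140.5 120 162.2
```

```text
t 15.7 pos [ 627.  -247.1  119.9] yaw 95.6 rp [-3.14e+00 -1.00e-03] w 42.6 q6 -0.53 F [0.7 0.  0.4]
at target yaw total [ 3.089e+00  3.079e+00 -1.000e-03] rows 10 per row [ 0.309  0.308 -0.   ]
at current yaw total [ 4.053e+00 -1.613e+00 -1.000e-03] rows 10 per row [ 0.405 -0.161 -0.   ]
rz total -0.74 rows 8 per row -0.0925
```

Emit:
step_arm --plan '[{"dx":0.405,"dy":-0.161,"dz":0,"rx":0,"ry":0,"rz":0,"claw":0.4},{"dx":0.405,"dy":-0.161,"dz":0,"rx":0,"ry":0,"rz":0,"claw":0.4},{"dx":0.405,"dy":-0.161,"dz":0,"rx":0,"ry":0,"rz":0,"claw":0.4},{"dx":0.405,"dy":-0.161,"dz":0,"rx":0,"ry":0,"rz":0,"claw":0.4},{"dx":0.405,"dy":-0.161,"dz":0,"rx":0,"ry":0,"rz":0,"claw":0.4},{"dx":0.405,"dy":-0.161,"dz":0,"rx":0,"ry":0,"rz":0,"claw":0.4},{"dx":0.405,"dy":-0.161,"dz":0,"rx":0,"ry":0,"rz":0,"claw":0.4},{"dx":0.405,"dy":-0.161,"dz":0,"rx":0,"ry":0,"rz":0,"claw":0.4},{"dx":0.405,"dy":-0.161,"dz":0,"rx":0,"ry":0,"rz":0,"claw":0.4},{"dx":0.405,"dy":-0.161,"dz":0,"rx":0,"ry":0,"rz":0,"claw":0.4}]'

```text
time_s: 16.7
ee_pos: [0.4268, 0.1414, 0.1201]
eef_rot: [3.141, -0.0, 1.668]
force: [1.0, 0.9, 0.1]
grip_width: 0.0562
grip_force: 0.0
```

Emit:
step_arm --plan '[{"dx":0,"dy":0,"dz":0,"rx":0,"ry":0,"rz":-0.0925,"claw":0.3},{"dx":0,"dy":0,"dz":0,"rx":0,"ry":0,"rz":-0.0925,"claw":0.3},{"dx":0,"dy":0,"dz":0,"rx":0,"ry":0,"rz":-0.0925,"claw":0.3},{"dx":0,"dy":0,"dz":0,"rx":0,"ry":0,"rz":-0.0925,"claw":0.3},{"dx":0,"dy":0,"dz":0,"rx":0,"ry":0,"rz":-0.0925,"claw":0.3},{"dx":0,"dy":0,"dz":0,"rx":0,"ry":0,"rz":-0.0925,"claw":0.3},{"dx":0,"dy":0,"dz":0,"rx":0,"ry":0,"rz":-0.0925,"claw":0.3},{"dx":0,"dy":0,"dz":0,"rx":0,"ry":0,"rz":-0.0925,"claw":0.3},{"dx":0,"dy":0,"dz":0,"rx":0,"ry":0,"rz":0,"claw":0.3}]'

```text
time_s: 17.6
ee_pos: [0.4278, 0.1401, 0.1199]
eef_rot: [3.141, 0.0, 2.833]
force: [-1.3, -0.3, -0.3]
grip_width: 0.0657
grip_force: 0.0
```

```bash
python3 go.py 427 140.5 20 162.2
python3 - <<'E'
from station import viewer
import cv2
a=viewer.camera('top')['img'][150:340,250:500]; b=viewer.camera('wrist')['img']
b=cv2.resize(b,(400,300)); a=cv2.resize(a,(400,304))[:300]
cv2.imwrite('pics/w6.png',cv2.cvtColor(cv2.hconcat([a,b]),cv2.COLOR_RGB2BGR))
E
```

```text
t 17.6 pos [427.8 140.1 119.9] yaw 162.3 rp [3.141 0.   ] w 65.7 q6 -1.03 F [-1.3 -0.3 -0.3]
at target yaw total [0.009 0.001 0.999] rows 3 per row [0.003 0.    0.333]
at current yaw total [0.009 0.001 0.999] rows 3 per row [0.003 0.    0.333]
rz total 0.002 rows 1 per row 0.0015
```

View pics/w6.png

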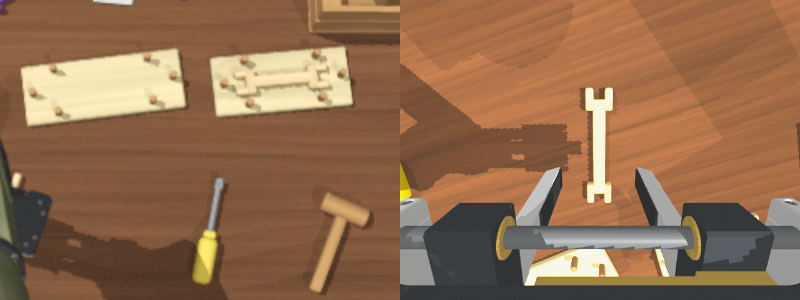

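The medium wrench lies inside its fence at (282,79), and the long wrench is aligned between the fingers at (599,145). I'll grip it.

Emit:
step_arm --plan '[{"dx":0.01,"dy":0,"dz":0.3,"rx":0,"ry":0,"rz":0,"claw":0.3},{"dx":0,"dy":0,"dz":0.3,"rx":0,"ry":0,"rz":0,"claw":0.4},{"dx":0,"dy":0,"dz":0.2,"rx":0,"ry":0,"rz":0,"claw":0.5},{"dx":0,"dy":0,"dz":0.1,"rx":0,"ry":0,"rz":0,"claw":0.5},{"dx":0,"dy":0,"dz":0.1,"rx":0,"ry":0,"rz":0,"claw":0.5},{"dx":0,"dy":0,"dz":0,"rx":0,"ry":0,"rz":0,"claw":1},{"dx":0,"dy":0,"dz":0,"rx":0,"ry":0,"rz":0,"claw":1},{"dx":0,"dy":0,"dz":0,"rx":0,"ry":0,"rz":0,"claw":1},{"dx":0,"dy":0,"dz":0,"rx":0,"ry":0,"rz":0,"claw":1},{"dx":0,"dy":0,"dz":0,"rx":0,"ry":0,"rz":0,"claw":1}]' --grip_force 15

```text
time_s: 18.7
ee_pos: [0.4271, 0.1405, 0.0203]
eef_rot: [3.141, 0.001, 2.831]
force: [-1.1, -0.2, 5.3]
grip_width: 0.0156
grip_force: 15.0
```

Emit:
step_arm --plan '[{"dx":0,"dy":0,"dz":0,"rx":0,"ry":0,"rz":0,"claw":1},{"dx":0,"dy":0,"dz":0,"rx":0,"ry":0,"rz":0,"claw":1},{"dx":0,"dy":0,"dz":-0.1,"rx":0,"ry":0,"rz":0,"claw":1},{"dx":0,"dy":0,"dz":-0.2,"rx":0,"ry":0,"rz":0,"claw":1},{"dx":0,"dy":0,"dz":-0.3,"rx":0,"ry":0,"rz":0,"claw":1},{"dx":0,"dy":0,"dz":-0.3,"rx":0,"ry":0,"rz":0,"claw":1}]'

```text
time_s: 19.3
ee_pos: [0.4265, 0.1403, 0.1112]
eef_rot: [-3.141, -0.0, 2.831]
force: [0.2, 0.6, -1.2]
grip_width: 0.0157
grip_force: 15.0
```

```bash
python3 go.py 617.3 -6.2 110 97.8
```

```text
t 19.3 pos [426.5 140.3 111.2] yaw 162.2 rp [-3.141 -0.   ] w 15.7 q6 -1.02 F [ 0.2  0.6 -1.2]
at target yaw total [-1.71   1.692  0.012] rows 6 per row [-0.285  0.282  0.002]
at current yaw total [-2.265 -0.811  0.012] rows 6 per row [-0.377 -0.135  0.002]
rz total 0.716 rows 8 per row 0.0894
```

Emit:
step_arm --plan '[{"dx":0,"dy":0,"dz":0,"rx":0,"ry":0,"rz":0.0894,"claw":1},{"dx":0,"dy":0,"dz":0,"rx":0,"ry":0,"rz":0.0894,"claw":1},{"dx":0,"dy":0,"dz":0,"rx":0,"ry":0,"rz":0.0894,"claw":1},{"dx":0,"dy":0,"dz":0,"rx":0,"ry":0,"rz":0.0894,"claw":1},{"dx":0,"dy":0,"dz":0,"rx":0,"ry":0,"rz":0.0894,"claw":1},{"dx":0,"dy":0,"dz":0,"rx":0,"ry":0,"rz":0.0894,"claw":1},{"dx":0,"dy":0,"dz":0,"rx":0,"ry":0,"rz":0.0894,"claw":1},{"dx":0,"dy":0,"dz":0,"rx":0,"ry":0,"rz":0.0894,"claw":1}]'

```text
time_s: 20.1
ee_pos: [0.4267, 0.1404, 0.1103]
eef_rot: [3.141, -0.0, 1.702]
force: [-0.2, -0.3, -0.6]
grip_width: 0.0155
grip_force: 15.0
```

Emit:
step_arm --plan '[{"dx":-0.285,"dy":0.282,"dz":0,"rx":0,"ry":0,"rz":0,"claw":1},{"dx":-0.285,"dy":0.282,"dz":0,"rx":0,"ry":0,"rz":0,"claw":1},{"dx":-0.285,"dy":0.282,"dz":0,"rx":0,"ry":0,"rz":0,"claw":1},{"dx":-0.285,"dy":0.282,"dz":0,"rx":0,"ry":0,"rz":0,"claw":1},{"dx":-0.285,"dy":0.282,"dz":0,"rx":0,"ry":0,"rz":0,"claw":1},{"dx":-0.285,"dy":0.282,"dz":0,"rx":0,"ry":0,"rz":0,"claw":1},{"dx":0,"dy":0,"dz":0,"rx":0,"ry":0,"rz":0,"claw":1},{"dx":0,"dy":0,"dz":0,"rx":0,"ry":0,"rz":0,"claw":1}]'

```text
time_s: 20.9
ee_pos: [0.6174, -0.0063, 0.1097]
eef_rot: [-3.141, -0.0, 1.706]
force: [-1.3, 0.7, -0.5]
grip_width: 0.0156
grip_force: 15.0
```

```bash
python3 go.py 617.3 -6.2 34 97.8
python3 - <<'E'
from station import viewer
import cv2
p=viewer.camera('wrist'); cv2.imwrite('pics/w7.png',cv2.cvtColor(p['img'],cv2.COLOR_RGB2BGR))
E
```

```text
t 20.9 pos [617.4  -6.3 109.7] yaw 97.8 rp [-3.141 -0.   ] w 15.6 q6 -0.21 F [-1.3  0.7 -0.5]
at target yaw total [ 0.001 -0.001  0.757] rows 2 per row [ 0.    -0.001  0.378]
at current yaw total [ 0.001 -0.001  0.757] rows 2 per row [ 0.    -0.001  0.378]
rz total -0.0 rows 1 per row -0.0003
```

View pics/w7.png

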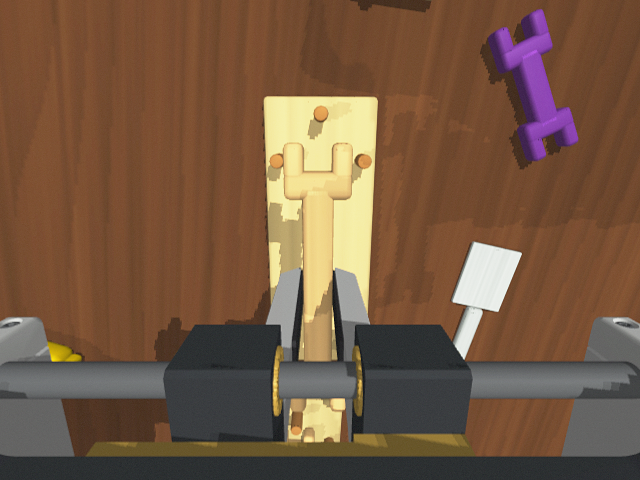

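The long wrench is centred over the long board, with the pegs at (277,161), (363,161) and (320,114) around its head. I'll lower and release it.

Emit:
step_arm --plan '[{"dx":0,"dy":0,"dz":0.2,"rx":0,"ry":0,"rz":0,"claw":1},{"dx":0,"dy":0,"dz":0.2,"rx":0,"ry":0,"rz":0,"claw":1},{"dx":0,"dy":0,"dz":0.15,"rx":0,"ry":0,"rz":0,"claw":1},{"dx":0,"dy":0,"dz":0.1,"rx":0,"ry":0,"rz":0,"claw":1},{"dx":0,"dy":0,"dz":0.1,"rx":0,"ry":0,"rz":0,"claw":1},{"dx":0,"dy":0,"dz":0,"rx":0,"ry":0,"rz":0,"claw":1},{"dx":0,"dy":0,"dz":0,"rx":0,"ry":0,"rz":0,"claw":1}]'

```text
time_s: 21.65
ee_pos: [0.6179, -0.0059, 0.0352]
eef_rot: [3.141, 0.0, 1.708]
force: [-0.5, 0.3, -0.1]
grip_width: 0.0158
grip_force: 15.0
```

Emit:
step_arm --plan '[{"dx":0,"dy":0,"dz":0,"rx":0,"ry":0,"rz":0,"claw":0.6},{"dx":0,"dy":0,"dz":0,"rx":0,"ry":0,"rz":0,"claw":0.6},{"dx":0,"dy":0,"dz":0,"rx":0,"ry":0,"rz":0,"claw":0.6},{"dx":0,"dy":0,"dz":0,"rx":0,"ry":0,"rz":0,"claw":0.6},{"dx":0,"dy":0,"dz":-0.2,"rx":0,"ry":0,"rz":0,"claw":0.6},{"dx":0,"dy":0,"dz":-0.3,"rx":0,"ry":0,"rz":0,"claw":0.6},{"dx":0,"dy":0,"dz":-0.35,"rx":0,"ry":0,"rz":0,"claw":0.5}]'

```text
time_s: 22.35
ee_pos: [0.6172, -0.006, 0.12]
eef_rot: [-3.14, -0.0, 1.707]
force: [-0.0, -1.2, -0.2]
grip_width: 0.0426
grip_force: 0.0
```

Emit:
step_arm --plan '[{"dx":0,"dy":-0.3,"dz":-0.1,"rx":0,"ry":0,"rz":0,"claw":0.5},{"dx":0,"dy":-0.4,"dz":-0.1,"rx":0,"ry":0,"rz":0,"claw":0.5},{"dx":0,"dy":-0.4,"dz":-0.1,"rx":0,"ry":0,"rz":0,"claw":0.5},{"dx":0,"dy":-0.4,"dz":-0.1,"rx":0,"ry":0,"rz":0,"claw":0.5},{"dx":0,"dy":-0.4,"dz":-0.1,"rx":0,"ry":0,"rz":0,"claw":0.5},{"dx":0,"dy":-0.4,"dz":0,"rx":0,"ry":0,"rz":0,"claw":0.5},{"dx":0,"dy":0,"dz":0,"rx":0,"ry":0,"rz":0,"claw":0.5},{"dx":0,"dy":0,"dz":0,"rx":0,"ry":0,"rz":0,"claw":0.5}]'

```text
time_s: 23.15
ee_pos: [0.3901, -0.0375, 0.1704]
eef_rot: [3.14, 0.001, 1.707]
force: [0.3, 0.0, -0.0]
grip_width: 0.0469
grip_force: 0.0
```

Run:
```python
from station import viewer, telemetry
import cv2
from h import *
p=viewer.camera('top'); im=p['img']; C=cloud(p); z=p['z_map']
for k,(l,t,r,b) in {'bs':[157,176,236,218],'bm':[379,177,472,222],'bl':[260,178,367,229]}.items():
    q=C[t-4:b+5,l-4:r+5]; zz=z[t-4:b+5,l-4:r+5]
    m=((zz>0)&(q[...,2]>0.021)&(q[...,2]<.0295)).astype(np.uint8)
    n,lab,st,_=cv2.connectedComponentsWithStats(m); P=q[lab==1+np.argmax(st[1:,4])]
    rc=cv2.minAreaRect(P[:,:2].astype(np.float32)*1000); print(k,np.round(rc[0],1),np.round(rc[1],1),round(rc[2],1),'z',np.percentile(P[:,2],[5,50,95]).round(4))
cv2.imwrite('pics/top1.png',cv2.cvtColor(cv2.resize(im[120:350,140:500],(800,511)),cv2.COLOR_RGB2BGR))
```

```text
bs [630.2 249.1] [34. 94.] 0.4 z [0.0219 0.0253 0.0284]
bm [ 626.9 -246.4] [ 35.  127.1] 5.9 z [0.0219 0.0254 0.0288]
bl [616.5  -7. ] [ 35.3 155.3] 8.0 z [0.022  0.0253 0.0287]
```

View pics/top1.png

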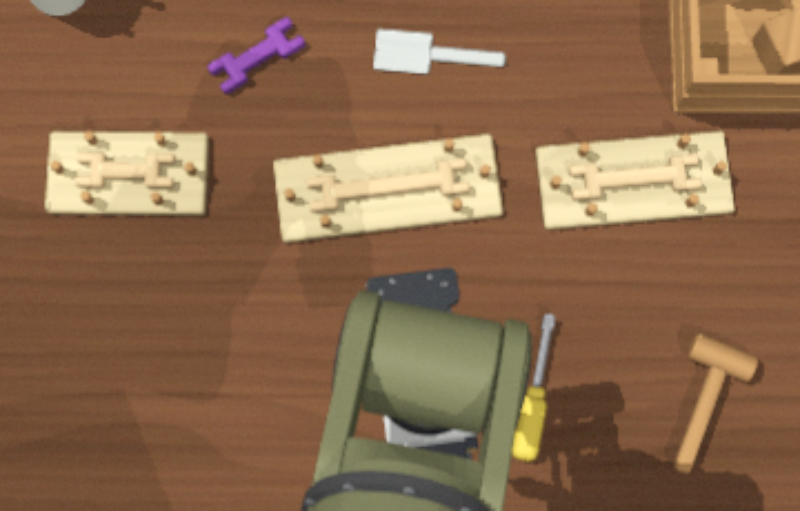

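All three wrenches lie flat inside their own fences: short at (125,170), long at (390,185), medium at (637,178). Their tops are about 25 mm up. The hammer, screwdriver and spatula haven't moved.

```bash
python3 -c "
from station import hand_in; print(hand_in())"
```

```text
the job is handed in; nothing more can be done
None
```

The short, medium and long wrenches, placed in that order, each lie flat inside the pegs of their own board; the hammer, screwdriver and spatula were left alone, and the job was handed in at about 23 s of the 91 s allowed.

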